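# Size a pump collar on the stepped gauge and file it

### The arm

A 6-joint arm with a two-finger parallel gripper is mounted at the origin on the work surface. World frame = base frame: x ahead of the robot, y to its left, z up, the work surface at z = 0. Lengths are in m, angles in rad, forces in N, time in s.
With the tool pointing down it reaches from about 0.275 to 0.75 m from the base axis. Payload 10.2 kg.
Tool frame: the origin (TCP) lies midway between the tips of the shut fingers; the grasp point (between the pads) lies 19 mm behind it (env.hold_point_z is the distance from the TCP to the grasp point, in m); x points along the fingers, z is the direction in which the jaws open and shut, and the axes are right-handed (so a half turn about x gives the same grasp; the last joint's range is limited). The gripper opens to 85 mm and grips with 20 to 120 N. Pads are 22 mm wide; open, the fingers measure 114 mm over their backs; the gripper's body (76 mm by 85 mm) begins 54 mm behind the grasp point. The pads swing forward as they close: fully open they stand 13 mm farther back than shut.
Start: joints at [-1.367, 0.313, 1.498, -0, 1.331, -0.223], TCP at [0.217, -0.478, 0.231] pointing down, gripper open.
Joint ranges: [-2.94, 2.94], [-0.97, 2.17], [0.19, 2.56], [-1.23, 4.37], [0.02, 3.11], [-2.88, 2.88]. Speed limits (rad/s): [2.39, 2.39, 3.01, 3.14, 3.14, 3.14].

### API

Orientations are given as a unit quaternion [x, y, z, w].
In Python, from bench import env, kinematics, monitor, eyes, job gives the robot as it stands. The module is installed in compiled form; this text tells all that it offers. Calls block until the motion is done:
- env.reach(position, orientation): joint-space move of the TCP to a pose.
- env.movel(position, velocity=0.15, frame=None, guard=None): straight line of the TCP; frame=None keeps the orientation; velocity is the mean speed in m/s. With guard (N) it stops when the force on the tool has changed by that much, and returns True; else False.
- env.set_joints(angles): joint-space move.
- env.release() and env.close_gripper(effort=None): open the fingers fully, or close them until they stop; effort is the grip in N (None keeps the last).
- env.hold(seconds).
- kinematics.ik(position, orientation): joint angles nearest the present ones, or None.
- monitor.sense(): the state.
- eyes.grab_frame(name): name is "scene" or "top"; returns a dict with "frame" (384x512x3 uint8, red, green, blue), "mtx" (3x3 intrinsics, pixels), "view" (4x4, takes a point from world to camera coordinates). Camera axes: x right, y down, z forward; pixel columns grow to the right and rows downward; lengths in m; the calibration is good to about 2 mm. A picture is of the moment at which its call begins. There is no depth.
A pose or a line that the arm cannot do raises env.MotionError and nothing moves.
- job.hand_in(): hands the job in, once; it reports no verdict.
The state is a dict: "clock": time; "joints": joint angles; "qvel": joint speeds; "joint_efforts": joint torques, N m; "position": TCP position; "ee_rot": TCP orientation; "contact_force": force on the tool from outside, world axes, zero at the start; "ft_torque": the same for the moment, N m; "finger_gap": opening from 0.0 (shut) to 1.0 (fully open).
Only numpy, scipy, OpenCV 4.12 (cv2) and the standard library are available. Lean on these libraries where they do the work, as an engineer would, in place of code of your own. Each camera call takes 0.05 s, during which the arm holds its last target.

### The job

Take the pump-neck collar that lies on the round cork mat, slide it down over the stepped gauge spindle until it comes to its true stop (easing it sideways if it hangs up on an edge), and press it there gently but definitely for about a second, so that the sprung spindle just begins to give but is never driven hard against its bottom. See whether the step that stopped it carries one, two or three lines, then lift the collar off and lay it flat, let go, inside the tray with that many bars. Leave the other two collars and everything else on the table where they are.

Things in the scene. Friction and masses are not known exactly. Their poses are not given: they have to be found in the camera images.
- gauge: the gauge: fixed grey base plate 110 mm square, 16 mm thick, carrying an upright stepped aluminium spindle at its middle; origin: centre of the plate's underside, on the table, z up. The spindle is sprung: it starts to sink at 3 N and gives 1 mm per further 6 N, to its bottom at 2.5 mm (18 N). A definite press is 6 to 14 N; over 22 N on the gauge in any direction is too much.
- nominal_nose (a point): where the spindle's tip nominally is: axis, 126 mm above the gauge's origin. Nose cone 12 mm across at the tip, 28 mm at 14 mm below it, then 30 mm at the one-line shoulder. The point is fixed to the base: the spindle itself is set up to 5 mm higher or lower than nominal and up to 2.5 mm off the base's centre along the base's x axis (not measured), all steps together.
- nominal_one (a point): nominal height of the flat shoulder of the one-line step, on the axis, 96 mm above the gauge's origin (true height within 5 mm): stops the 33 mm bore. The step is 36 mm across there, 38 mm at its foot 18 mm lower. The line runs round its side just under the shoulder. The same goes for the other steps.
- nominal_two (a point): nominal height of the two-line step's shoulder, 78 mm above the gauge's origin (true height within 5 mm): stops the 41 mm bore. 44 mm across there, 46 mm at its foot. A collar has only about 1.5 mm of play all round as it nears its stop, so off-centre it can hang up on a shoulder that it should pass.
- nominal_three (a point): nominal height of the three-line step's shoulder, 60 mm above the gauge's origin (true height within 5 mm): 55 mm across, the lowest, stops the 49 mm bore.
- ring_a_mid (a point): one of three aluminium pump-neck collars that look alike: plain ring, outer diameter 62 mm, 30 mm tall, about 0.06 to 0.13 kg, lying flat. Its bore is 33, 41 or 49 mm; each of the three collars has a different one and which has which is not told. This point is its centre, 15 mm above its underside; z is its axis.
- ring_b_mid (a point): one of three aluminium pump-neck collars that look alike: plain ring, outer diameter 62 mm, 30 mm tall, about 0.06 to 0.13 kg, lying flat. Its bore is 33, 41 or 49 mm; each of the three collars has a different one and which has which is not told. This point is its centre, 15 mm above its underside; z is its axis.
- ring_c_mid (a point): one of three aluminium pump-neck collars that look alike: plain ring, outer diameter 62 mm, 30 mm tall, about 0.06 to 0.13 kg, lying flat. Its bore is 33, 41 or 49 mm; each of the three collars has a different one and which has which is not told. This point is its centre, 15 mm above its underside; z is its axis.
- mat: flat round cork mat, 96 mm across and 1 mm thin, on the table; its centre. The collar to be gauged lies on it, roughly centred; the other two lie elsewhere.
- tray_one_floor (a point): fixed shallow white tray, 106 mm square outside, 98 mm inside, lip 14 mm high, with one raised black bar on its front and far sides: for collars that stop on the one-line step. The point is the centre of its floor, 4 mm above the table.
- tray_two_floor (a point): fixed shallow white tray, 106 mm square outside, 98 mm inside, lip 14 mm high, with two raised black bars on its front and far sides: for collars that stop on the two-line step. The point is the centre of its floor, 4 mm above the table.
- tray_three_floor (a point): fixed shallow white tray, 106 mm square outside, 98 mm inside, lip 14 mm high, with three raised black bars on its front and far sides: for collars that stop on the three-line step. The point is the centre of its floor, 4 mm above the table.
- sauce: bystander: a dark sauce bottle, to be left alone; origin at the centre of its underside
- jar: bystander: a jar, to be left alone; origin at the centre of its underside
- can: bystander: a can, to be left alone; origin at the centre of its underside
- carton: bystander: a carton, to be left alone; origin at the centre of its underside
- driver: bystander: a screwdriver, to be left alone; origin at the centre of its underside
- cap: bystander: a bottle cap, to be left alone; origin at the centre of its underside
- cup: bystander: a cup, to be left alone; origin at the centre of its underside
Things that resemble listed ones, but are neither listed nor needed, are in the scene too. What is shaped like the part that bears tray_three_floor but orange, pink or yellow is not meant.

How it is judged:
On the way:
1. the collar is down on the step that truly stops its bore, level, and pressed there with more than 5 N (((horizontal distance between ring_a_mid and gauge below 0.006 m and z of ring_a_mid in the frame of gauge between 0.1015 and 0.1175 m and angle between ring_a_mid's own z axis and vertical below 0.08 rad) or (horizontal distance between ring_b_mid and gauge below 0.006 m and z of ring_b_mid in the frame of gauge between 0.0835 and 0.0995 m and angle between ring_b_mid's own z axis and vertical below 0.08 rad) or (horizontal distance between ring_c_mid and gauge below 0.006 m and z of ring_c_mid in the frame of gauge between 0.0655 and 0.0815 m and angle between ring_c_mid's own z axis and vertical below 0.08 rad)) and contact force between gauge and anything else above 5 N), for 0.3 s.
At the end, for the whole second after the job is handed in: The collar from the mat lies flat (within about 5 degrees) on the floor of the tray with as many bars as the step that stopped it has lines, its centre within 30 mm of the tray's centre, released; the other two collars are within 15 mm of where they were; no collar is left on the mat (horizontal distance between each of ring_a_mid, ring_b_mid, ring_c_mid and mat above 0.06 m and (distance of ring_a_mid from where it was at the start of the episode below 0.015 m or (horizontal distance between ring_a_mid and tray_one_floor below 0.03 m and z of ring_a_mid in the frame of tray_one_floor below 0.018 m and angle between ring_a_mid's own z axis and vertical below 0.08 rad)) and (distance of ring_b_mid from where it was at the start of the episode below 0.015 m or (horizontal distance between ring_b_mid and tray_two_floor below 0.03 m and z of ring_b_mid in the frame of tray_two_floor below 0.018 m and angle between ring_b_mid's own z axis and vertical below 0.08 rad)) and (distance of ring_c_mid from where it was at the start of the episode below 0.015 m or (horizontal distance between ring_c_mid and tray_three_floor below 0.03 m and z of ring_c_mid in the frame of tray_three_floor below 0.018 m and angle between ring_c_mid's own z axis and vertical below 0.08 rad))); the robot touches nothing.
It fails at once if the gauge is loaded with more than 22 N (contact force between gauge and anything else above 22 N).
It fails at once if a second collar is moved by more than 15 mm (distance of each of ring_a_mid, ring_b_mid from where it was at the start of the episode above 0.015 m or distance of each of ring_a_mid, ring_c_mid from where it was at the start of the episode above 0.015 m or distance of each of ring_b_mid, ring_c_mid from where it was at the start of the episode above 0.015 m).
It fails at once if a bystander is moved by more than 20 mm (distance of any of sauce, jar, can, carton, driver, cap, cup from where it was at the start of the episode above 0.02 m).
It also fails if it takes over 67 s, if anything falls off the work surface, if the arm or the gripper's body presses on something with over 40 N, if the wrist force passes 120 N, or if a joint passes its speed limit or range.

## Working session

There is one attempt and no reset: what is moved stays moved. The work goes in short steps, each a Python script; the robot and the scene stay as the last script left them, time stands still between calls to the robot, and variables do not carry over. Pictures are saved under pics/ and viewed, and the job is handed in when it is done.

```bash
mkdir -p pics; cat > h.py <<'E'
from bench import env, kinematics, monitor, eyes, job
import numpy as np, cv2
def grab(n,f=None):
    g=eyes.grab_frame(n)
    if f: cv2.imwrite(f'pics/{f}.png',cv2.cvtColor(g['frame'],cv2.COLOR_RGB2BGR))
    return g
def ray(g,u,v,z):
    K=g['mtx'];V=g['view'];R=V[:3,:3];t=V[:3,3]
    d=R.T@np.linalg.inv(K)@np.array([u,v,1.]);c=-R.T@t
    return c+d*(z-c[2])/d[2]
def proj(g,p):
    q=g['view']@np.r_[p,1];q=g['mtx']@q[:3];return q[:2]/q[2]
E
python3 - <<'E'
from h import *
for n in('scene','top'):
    g=grab(n,n+'0');print(g['mtx'].round(1).tolist(),g['view'].round(3).tolist())
s=monitor.sense();print(s)
E
```

```text
[[490.6, 0.0, 261.4], [0.0, 490.6, 188.6], [0.0, 0.0, 1.0]] [[-0.864, 0.503, -0.003, 0.428], [0.377, 0.644, -0.666, -0.147], [-0.333, -0.577, -0.746, 1.776], [0.0, 0.0, 0.0, 1.0]]
[[351.0, 0.0, 257.7], [0.0, 351.0, 186.1], [0.0, 0.0, 1.0]] [[-0.019, -1.0, -0.007, 0.054], [-0.996, 0.02, -0.092, 0.52], [0.092, 0.005, -0.996, 1.088], [0.0, 0.0, 0.0, 1.0]]
{'clock': 0.1, 'joints': array([-1.36739949e+00,  3.13430067e-01,  1.49835347e+00, -5.72548750e-06,
        1.33102674e+00, -2.23386053e-01]), 'qvel': array([-6.78733249e-05, -1.38194379e-03, -2.46867901e-03,  2.83298538e-03,
        2.24588783e-03, -2.45602933e-03]), 'joint_efforts': array([ 2.63318318e-03, -4.12899041e+01, -2.60144806e+01, -1.60466516e-04,
        3.07041380e-03,  1.12158457e-05]), 'position': array([ 0.21726684, -0.47767735,  0.23077676]), 'ee_rot': array([ 0.38307692,  0.59484988, -0.38246481,  0.59424437]), 'contact_force': array([-0.81657015, -0.53480601,  0.6040165 ]), 'ft_torque': array([ 0.01858727,  0.05773931, -0.02788159]), 'finger_gap': 0.9973407669307602}
```

View pics/scene0.png

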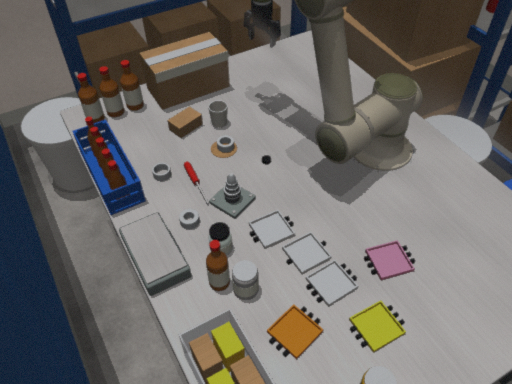

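View pics/top0.png

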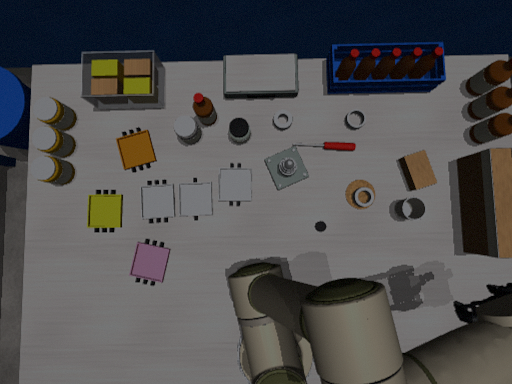

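The scene shows the mat collar at about (225,145), with two others at (162,172) and (189,218). The gauge is at (232,195), and the white trays are at (272,230), (306,253) and (332,283). In the top view the mat collar is at (363,197), the gauge at (287,167), and the trays at (235,185), (196,199) and (158,202). Next I'll enlarge these.

```bash
python3 - <<'E'
import cv2,numpy as np
t=cv2.imread('pics/top0.png');s=cv2.imread('pics/scene0.png')
a=cv2.resize(t[140:225,135:385],None,fx=3.2,fy=3.2,interpolation=cv2.INTER_CUBIC)
b=cv2.resize(s[125:305,145:365],None,fx=3.2,fy=3.2,interpolation=cv2.INTER_CUBIC)
cv2.imwrite('pics/ct.png',a);cv2.imwrite('pics/cs.png',b)
E
```

```text
(no output)
```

View pics/ct.png

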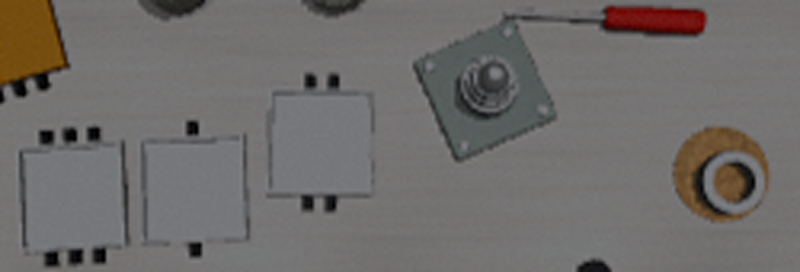

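View pics/cs.png

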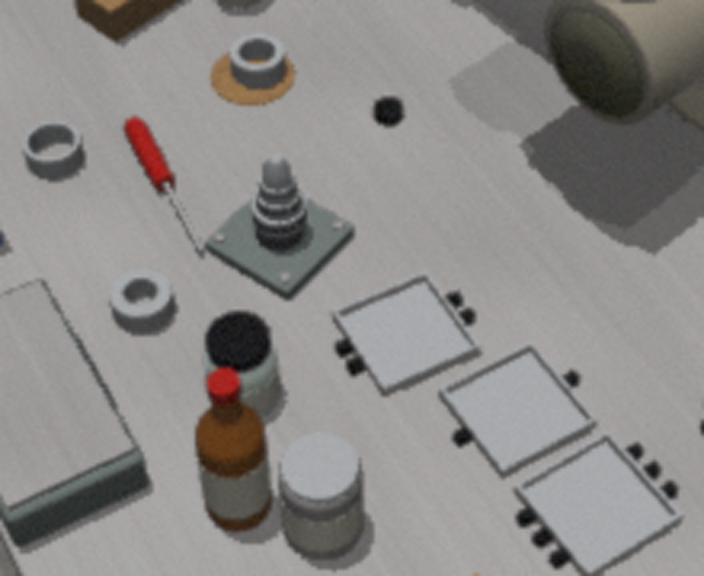

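Candidates for the trays (top view): two bars (235,185), one bar (196,199) and three bars (158,202), all white. The orange, pink and yellow ones are decoys. The collar to gauge is the one on the cork mat, at top (363,197) and scene (225,145). Now I'll measure them.

```bash
cat > m.py <<'E'
from h import *
gs={n:grab(n) for n in('scene','top')}
np.save('cal.npy',gs,allow_pickle=True)
def comps(mask,minA=15):
    n,l,st,c=cv2.connectedComponentsWithStats(mask.astype(np.uint8)); return [(st[i].tolist(),c[i].round(1).tolist()) for i in range(1,n) if st[i][4]>=minA]
for n in gs:
    g=gs[n];f=g['frame'];hsv=cv2.cvtColor(f,cv2.COLOR_RGB2HSV)
    H,S,V=cv2.split(hsv)
    x,y,w,h=(335,172,50,45) if n=='top' else (200,125,50,40)
    cork=((H>5)&(H<22)&(S>70));print(n,'cork',[ (c) for c in comps(cork[y:y+h,x:x+w])],x,y)
    x,y,w,h=(255,135,65,60) if n=='top' else (200,165,65,60)
    R,G,B=[f[...,i].astype(int) for i in range(3)]
    m=((G-R)>=4)
    print('base',comps(m[y:y+h,x:x+w]),x,y)
    print(f[150:152,270:310:4].tolist() if n=='top' else f[205,205:260:4].tolist())
E
python3 m.py
python3 - <<'E'
import cv2
t=cv2.imread('pics/top0.png');s=cv2.imread('pics/scene0.png')
z=lambda i,x,y,w,h,k:cv2.convertScaleAbs(cv2.resize(i[y:y+h,x:x+w],None,fx=k,fy=k,interpolation=cv2.INTER_NEAREST),alpha=1.4)
import numpy as np
a=np.hstack([z(t,340,172,40,48,10),z(s,205,125,40,48,10)]);cv2.imwrite('pics/r.png',a)
a=np.hstack([z(t,260,140,56,56,7),z(s,205,165,56,56,7)]);cv2.imwrite('pics/g.png',a)
E
```

```text
scene cork [([11, 17, 26, 16, 186], [21.9, 26.1])] 200 125
base [([10, 23, 45, 29, 576], [32.0, 36.8])] 200 165
[[160, 155, 157], [156, 152, 150], [77, 78, 75], [99, 106, 103], [113, 121, 118], [112, 122, 119], [110, 119, 115], [104, 111, 110], [114, 122, 117], [113, 122, 120], [92, 97, 95], [117, 114, 115], [164, 161, 161], [162, 159, 159]]
top cork [([11, 8, 29, 29, 344], [21.6, 19.4]), ([23, 19, 11, 12, 100], [28.0, 24.6])] 335 172
base [([10, 11, 43, 44, 820], [31.0, 32.8])] 255 135
[[[119, 115, 116], [117, 116, 115], [115, 115, 114], [105, 103, 103], [84, 91, 88], [83, 90, 88], [108, 110, 113], [116, 113, 112], [115, 113, 113], [116, 113, 113]], [[117, 116, 114], [116, 114, 113], [118, 115, 115], [87, 88, 88], [85, 92, 91], [85, 91, 90], [86, 91, 90], [110, 108, 109], [115, 113, 113], [117, 114, 114]]]
```

View pics/r.png

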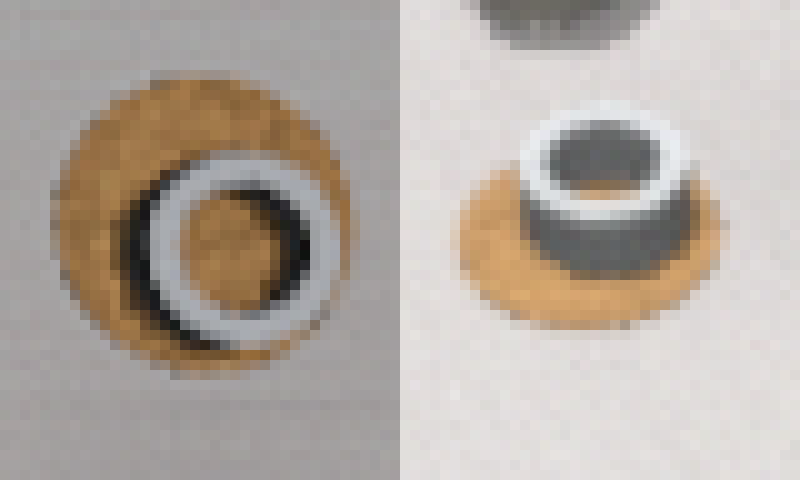

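View pics/g.png

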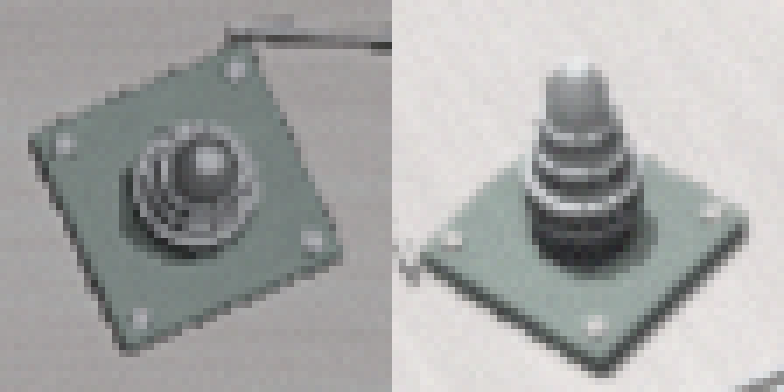

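```bash
cat > m2.py <<'E'
from h import *
gs=np.load('cal.npy',allow_pickle=True).item()
t,s=gs['top'],gs['scene']
up=8
def fit(g,x,y,w,h,fn):
    f=cv2.resize(g['frame'][y:y+h,x:x+w],None,fx=up,fy=up,interpolation=cv2.INTER_CUBIC)
    hsv=cv2.cvtColor(f,cv2.COLOR_RGB2HSV).astype(int);m=fn(f.astype(int),hsv).astype(np.uint8)
    cs,_=cv2.findContours(m,cv2.RETR_CCOMP,cv2.CHAIN_APPROX_NONE)
    o=[]
    for c in sorted(cs,key=cv2.contourArea)[::-1][:4]:
        if len(c)<20: continue
        e=cv2.fitEllipse(c);o.append(((e[0][0]+.5)/up-.5+x,(e[0][1]+.5)/up-.5+y,e[1][0]/up,e[1][1]/up,round(e[2])))
    return o
for nm,g,box,fn in [('top',t,(350,184,28,26),lambda f,h:(h[...,1]<45)&(h[...,2]>105)),
                 ('scene',s,(214,131,23,20),lambda f,h:(h[...,1]<60)&(h[...,2]>135)),
                 ('scenebore',s,(217,135,17,12),lambda f,h:(h[...,2]<125)),]:
    for e in fit(g,*box,fn): print(nm,np.round(e,2),ray(g,e[0],e[1],.031).round(4))
T=lambda x,y:((x+.5)/7-.5+260,(y+.5)/7-.5+140); S=lambda x,y:((x-392+.5)/7-.5+205,(y+.5)/7-.5+165)
bt=[ray(t,*T(*p),.0165) for p in[(65,145),(235,70),(312,240),(140,320)]]
print(np.round(bt,4).tolist(),'c',np.mean(bt,0))
for i in range(4):print(np.linalg.norm((bt[i]-bt[(i+1)%4])))
bs=[ray(s,*S(*p),.0165) for p in[(452,242),(595,325),(710,212)]]
print(np.round(bs,4).tolist(),'c',(bs[0]+bs[2])/2)
print('nose top',ray(t,*T(207,160),.126),'step3 top',ray(t,*T(195,185),.060))
print('nose scene',ray(s,*S(579,67),.126),'step3 at',ray(s,*S(583,189),.060))
for nm,u,v in[('two',235,185),('one',196,199),('three',158,202)]: print(nm,ray(t,u,v,.014))
for nm,u,v in[('two',272,230),('one',306,253),('three',332,283)]: print(nm,ray(s,u,v,.014))
# others
for nm,(u,v) in dict(r1=(283,120),r2=(355,119),cap=(321,227),cup=(410,209),car=(417,170)).items(): print(nm,ray(t,u,v,.02).round(3))
E
python3 m2.py
```

```text
top [367.24 196.71  23.15  26.26   2.  ] [ 0.4798 -0.2987  0.031 ]
top [364.23 196.37  13.57  13.97 155.  ] [ 0.481  -0.2893  0.031 ]
top [351.93 207.84   3.79   8.24 110.  ] [ 0.4459 -0.2493  0.031 ]
top [373.06 200.97   0.74   1.34  11.  ] [ 0.4661 -0.3162  0.031 ]
scene [225.27 137.54  16.79  26.04  93.  ] [ 0.4711 -0.3008  0.031 ]
scene [224.77 140.49   7.93  11.99  87.  ] [ 0.4799 -0.2878  0.031 ]
scenebore [224.77 140.38   7.09  11.57  87.  ] [ 0.4796 -0.2884  0.031 ]
scenebore [231.25 144.86   3.95   6.75  68.  ] [ 0.4705 -0.2559  0.031 ]
scenebore [218.21 145.29   2.83   5.54 113.  ] [ 0.5115 -0.2773  0.031 ]
[[0.604, 0.0067, 0.0165], [0.6373, -0.0723, 0.0165], [0.5578, -0.1052, 0.0165], [0.5226, -0.0257, 0.0165]] c [ 0.58040586 -0.0491446   0.0165    ]
0.08570276849142792
0.08604518165991369
0.08692074801387613
0.08757735717581883
[[0.6347, -0.0722, 0.0165], [0.6008, 0.0051, 0.0165], [0.5223, -0.0279, 0.0165]] c [ 0.57854347 -0.05003604  0.0165    ]
nose top [ 0.57823879 -0.04882349  0.126     ] step3 top [ 0.57774349 -0.04893587  0.06      ]
nose scene [ 0.57549419 -0.04688595  0.126     ] step3 at [ 0.58307476 -0.03551693  0.06      ]
two [0.52661711 0.11674584 0.014     ]
one [0.48420658 0.24190184 0.014     ]
three [0.47701245 0.36339074 0.014     ]
two [0.53307147 0.12982852 0.014     ]
one [0.48981159 0.2537006  0.014     ]
three [0.48285751 0.3757336  0.014     ]
r1 [ 0.734 -0.042  0.02 ]
r2 [ 0.733 -0.275  0.02 ]
cap [ 0.388 -0.152  0.02 ]
cup [ 0.439 -0.435  0.02 ]
car [ 0.562 -0.464  0.02 ]
```

Collar centre is about (0.480, −0.289), and the views agree within 2 mm. Its bore is about 13.8 px against 13 expected for 41 mm. The gauge axis is near (0.578, −0.049). Next is the grasp, kept high on the collar so the open fingers clear the tray lip later.

```bash
cat >> h.py <<'E'
from scipy.spatial.transform import Rotation as Rn
def quat(yaw): # tool x down, z=jaw dir at yaw
    x=np.array([0,0,-1.]);z=np.array([np.cos(yaw),np.sin(yaw),0]);y=np.cross(z,x)
    return Rn.from_matrix(np.c_[x,y,z]).as_quat()
def st(m=''):
    s=monitor.sense();print(m,round(s['clock'],2),s['position'].round(4),'F',s['contact_force'].round(2),'gap',round(s['finger_gap'],3));return s
E
python3 - <<'E'
from h import *
s=monitor.sense();print(Rn.from_quat(s['ee_rot']).as_matrix().round(2))
P=[[.480,-.289,.14],[.480,-.289,.005],[.578,-.049,.17],[.578,-.049,.07],[.53,.12,.15],[.53,.12,.008],[.477,.37,.01]]
for d in range(-90,90,15):
    q=quat(np.radians(d));r=[kinematics.ik(p,q) for p in P]
    print(d,[None if a is None else np.round(a[[0,5]],2).tolist() for a in r])
E
```

```text
[[-0.    0.91  0.41]
 [ 0.    0.41 -0.91]
 [-1.    0.   -0.  ]]
-90 [[-0.75, 0.82], [-0.75, 0.82], [-0.29, 1.28], [-0.29, 1.28], [0.01, 1.58], [0.01, 1.58], [0.47, 2.04]]
-75 [[-0.75, 0.56], [-0.75, 0.56], [-0.29, 1.02], [-0.29, 1.02], [0.01, 1.32], [0.01, 1.32], [0.47, 1.77]]
-60 [[-0.75, 0.3], [-0.75, 0.3], [-0.29, 0.76], [-0.29, 0.76], [0.01, 1.05], [0.01, 1.05], [0.47, 1.51]]
-45 [[-0.75, 0.03], [-0.75, 0.03], [-0.29, 0.5], [-0.29, 0.5], [0.01, 0.79], [0.01, 0.79], [0.47, 1.25]]
-30 [[-0.75, -0.23], [-0.75, -0.23], [-0.29, 0.24], [-0.29, 0.24], [0.01, 0.53], [0.01, 0.53], [0.47, 0.99]]
-15 [[-0.75, -0.49], [-0.75, -0.49], [-0.29, -0.02], [-0.29, -0.02], [0.01, 0.27], [0.01, 0.27], [0.47, 0.73]]
0 [[-0.75, -0.75], [-0.75, -0.75], [-0.29, -0.29], [-0.29, -0.29], [0.01, 0.01], [0.01, 0.01], [0.47, 0.47]]
15 [[-0.75, -1.01], [-0.75, -1.01], [-0.29, -0.55], [-0.29, -0.55], [0.01, -0.25], [0.01, -0.25], [0.47, 0.2]]
30 [[-0.75, -1.27], [-0.75, -1.27], [-0.29, -0.81], [-0.29, -0.81], [0.01, -0.52], [0.01, -0.52], [0.47, -0.06]]
45 [[-0.75, -1.54], [-0.75, -1.54], [-0.29, -1.07], [-0.29, -1.07], [0.01, -0.78], [0.01, -0.78], [0.47, -0.32]]
60 [[-0.75, -1.8], [-0.75, -1.8], [-0.29, -1.33], [-0.29, -1.33], [0.01, -1.04], [0.01, -1.04], [0.47, -0.58]]
75 [[-0.75, -2.06], [-0.75, -2.06], [-0.29, -1.6], [-0.29, -1.6], [0.01, -1.3], [0.01, -1.3], [0.47, -0.84]]
```

```bash
python3 - <<'E'
from h import *
q=quat(np.radians(-30))
env.reach([.480,-.289,.12],q);st()
env.movel([.480,-.289,.004],velocity=.12,guard=8);st()
env.close_gripper(40);st('closed')
env.movel([.480,-.289,.03],velocity=.1);st()
grab('scene','s1');grab('top','t1')
import cv2
a=cv2.imread('pics/s1.png')[60:180,160:300];b=cv2.imread('pics/t1.png')[140:260,310:450]
cv2.imwrite('pics/p1.png',np.hstack([cv2.resize(a,None,fx=2.8,fy=4*.7),cv2.resize(b,None,fx=2.8,fy=2.8)]))
E
```

```text
1.49 [ 0.4797 -0.29    0.1204] F [ 0.39 -0.7  -0.29] gap 1.0
 2.61 [ 0.4803 -0.2894  0.0047] F [ 0.79 -0.22 -1.09] gap 1.0
closed 2.98 [ 0.4803 -0.2893  0.0051] F [-1.96  0.54  6.83] gap 0.711
 3.39 [ 0.48   -0.289   0.0301] F [-0.53  0.54 -0.41] gap 0.712
```

View pics/p1.png

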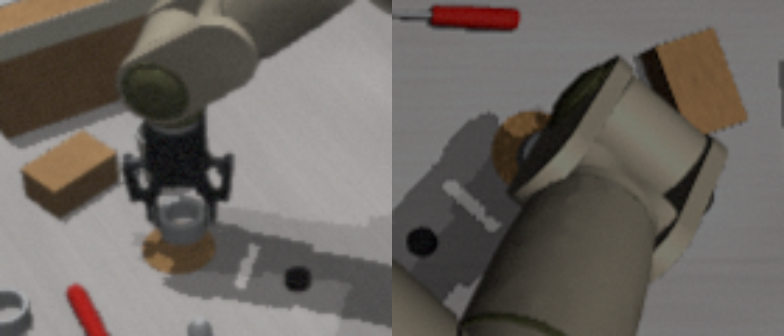

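The collar is held level, off the mat. Next I'll hover over the spindle and look.

```bash
python3 - <<'E'
from h import *
q=quat(np.radians(-30))
env.movel([.480,-.289,.17],velocity=.25)
env.movel([.578,-.049,.17],velocity=.25)
env.movel([.578,-.049,.142],velocity=.15,guard=4);st()
g=grab('scene','s2');grab('top','t2')
a=cv2.imread('pics/s2.png')[150:225,190:275]
cv2.imwrite('pics/p2.png',cv2.resize(a,None,fx=8,fy=8,interpolation=cv2.INTER_CUBIC))
for z in(.138,.168,.131,.126): print(z,proj(g,[.578,-.049,z]).round(1))
E
```

```text
5.59 [ 0.5777 -0.05    0.1514] F [-0.48  0.15 -0.21] gap 0.711
0.138 [230.1 171.3]
0.168 [229.6 164.5]
0.131 [230.2 172.9]
0.126 [230.2 174. ]
```

View pics/p2.png

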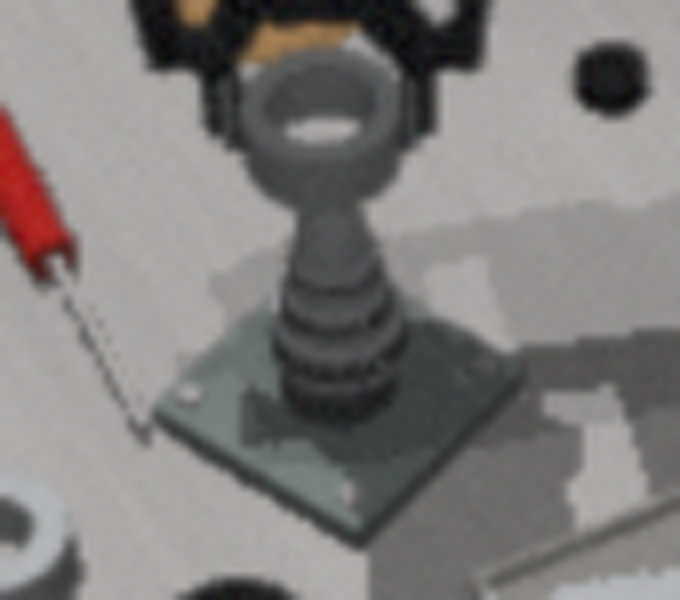

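The image shows the collar (x≈230.2) hovering clear, with the spindle axis about 1–2 px to its right (x≈232). I'll measure that offset by edges.

```bash
python3 - <<'E'
import cv2,numpy as np
from h import *
gs=np.load('cal.npy',allow_pickle=True).item()
a=cv2.imread('pics/scene0.png',0).astype(float);b=cv2.imread('pics/s2.png',0).astype(float)
def edges(img,r,x0,x1,xc):
    row=np.interp(np.arange(x0,x1,.1),np.arange(512),img[r]); d=np.gradient(row);xs=np.arange(x0,x1,.1)
    L=xs<xc; return xs[L][np.argmax(np.abs(d[L]))],xs[~L][np.argmax(np.abs(d[~L]))]
print('scene0 rows')
for r in range(174,202,1):
    l,R=edges(a,r,219,246,232);print(r,round(l,1),round(R,1),'c',round((l+R)/2,2),'w',round(R-l,1))
print('s2 spindle')
for r in range(176,200,2):
    l,R=edges(b,r,219,246,232);print(r,round(l,1),round(R,1),'c',round((l+R)/2,2),end=' | ')
print('\ncollar')
for r in range(155,174,1):
    print(r,b[r,214:246].astype(int).tolist())
E
```

```text
scene0 rows
174 229.2 232.2 c 230.7 w 3.0
175 227.2 234.2 c 230.7 w 7.0
176 226.2 235.2 c 230.7 w 9.0
177 226.2 235.2 c 230.7 w 9.0
178 226.2 235.2 c 230.7 w 9.0
179 226.2 235.2 c 230.7 w 9.0
180 226.2 235.2 c 230.7 w 9.0
181 226.2 236.2 c 231.2 w 10.0
182 227.2 237.2 c 232.2 w 10.0
183 225.2 237.2 c 231.2 w 12.0
184 225.2 237.2 c 231.2 w 12.0
185 225.2 237.2 c 231.2 w 12.0
186 224.2 238.2 c 231.2 w 14.0
187 226.2 237.2 c 231.7 w 11.0
188 224.2 238.2 c 231.2 w 14.0
189 224.2 235.2 c 229.7 w 11.0
190 225.2 235.2 c 230.2 w 10.0
191 225.2 239.2 c 232.2 w 14.0
192 226.2 240.2 c 233.2 w 14.0
193 223.2 240.2 c 231.7 w 17.0
194 223.2 240.2 c 231.7 w 17.0
195 224.2 240.2 c 232.2 w 16.0
196 224.2 242.2 c 233.2 w 18.0
197 224.2 242.2 c 233.2 w 18.0
198 224.2 242.2 c 233.2 w 18.0
199 224.2 242.2 c 233.2 w 18.0
200 225.2 241.2 c 233.2 w 16.0
201 225.2 241.2 c 233.2 w 16.0
s2 spindle
176 226.2 235.2 c 230.7 | 178 226.2 235.2 c 230.7 | 180 226.2 236.2 c 231.2 | 182 225.2 237.2 c 231.2 | 184 225.2 237.2 c 231.2 | 186 224.2 239.2 c 231.7 | 188 224.2 243.2 c 233.7 | 190 224.2 235.2 c 229.7 | 192 223.
[... 2114 characters left out ...]
05, 70, 66, 71, 77, 80, 88, 88, 91, 90, 91, 90, 87, 89, 79, 72, 71, 68, 65, 79, 120, 155, 161, 166, 166, 166]
170 [171, 170, 169, 170, 167, 160, 117, 71, 66, 64, 68, 73, 74, 78, 78, 75, 79, 77, 76, 75, 71, 70, 65, 68, 68, 88, 141, 168, 171, 167, 166, 170]
171 [166, 170, 169, 170, 167, 166, 148, 82, 65, 66, 69, 66, 74, 71, 71, 71, 76, 73, 76, 71, 72, 71, 67, 68, 70, 100, 162, 171, 171, 168, 166, 169]
172 [165, 168, 170, 172, 167, 169, 158, 112, 73, 63, 68, 71, 70, 71, 73, 75, 72, 71, 74, 73, 69, 69, 67, 71, 87, 127, 163, 170, 170, 168, 170, 166]
173 [167, 167, 169, 167, 167, 169, 167, 153, 106, 72, 69, 68, 70, 71, 75, 74, 72, 75, 70, 70, 67, 65, 67, 85, 126, 159, 170, 172, 170, 171, 170, 166]
```

Spindle sits about 0.5 px (1.6 mm) along (−.86, .50) from the collar, so I'll aim at (0.5768, −0.0483) and descend slowly with a guard.

```bash
python3 - <<'E'
from h import *
env.movel([.5768,-.0483,.145],velocity=.05);st()
env.hold(.2);st()
r=env.movel([.5768,-.0483,.07],velocity=.035,guard=4);print(r);st();env.hold(.2);st()
g=grab('scene','s3')
cv2.imwrite('pics/p3.png',cv2.resize(cv2.imread('pics/s3.png')[150:225,190:275],None,fx=8,fy=8,interpolation=cv2.INTER_CUBIC))
E
```

```text
6.04 [ 0.5767 -0.0483  0.1452] F [-0.3  -0.69  0.37] gap 0.709
 6.24 [ 0.5769 -0.0483  0.1453] F [-0.32  0.39 -0.29] gap 0.712
True
 7.87 [ 0.5768 -0.0482  0.0807] F [-1.71  0.9   7.26] gap 0.711
 8.07 [ 0.5768 -0.0482  0.0809] F [-0.38  0.65  6.43] gap 0.706
```

View pics/p3.png

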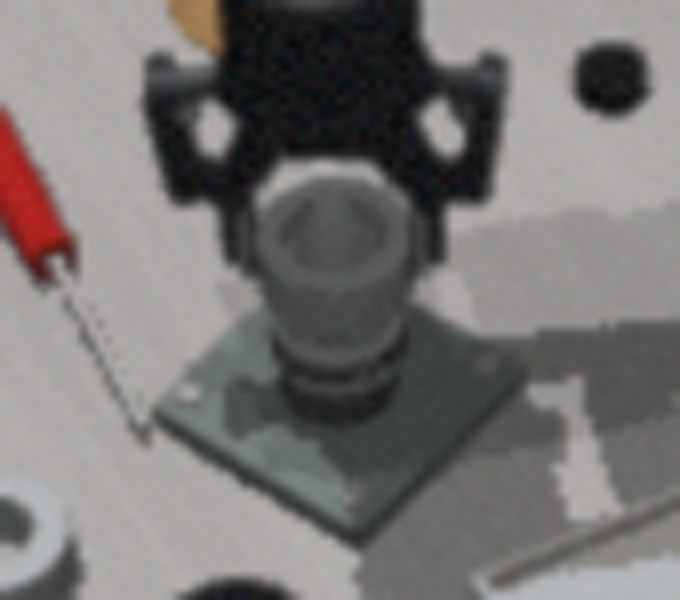

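It stopped at collar bottom ≈ 0.077, which fits the two-line shoulder (0.078 ± 5 mm), with 6.4 N and no side load. Before pressing, I'll cross-check the bores of all three collars to rule out a false hang-up.

```bash
python3 - <<'E'
from h import *
t=cv2.imread('pics/top0.png');s=cv2.imread('pics/scene0.png')
z=lambda i,u,v:cv2.resize(i[v-14:v+14,u-14:u+14],(266,266),interpolation=cv2.INTER_CUBIC)
cv2.imwrite('pics/b.png',cv2.convertScaleAbs(np.vstack([np.hstack([z(t,283,120),z(t,355,119),z(t,363,197)]),np.hstack([z(s,189,218),z(s,162,172),z(s,225,145)])]),alpha=1.4))
E
```

```text
(no output)
```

View pics/b.png

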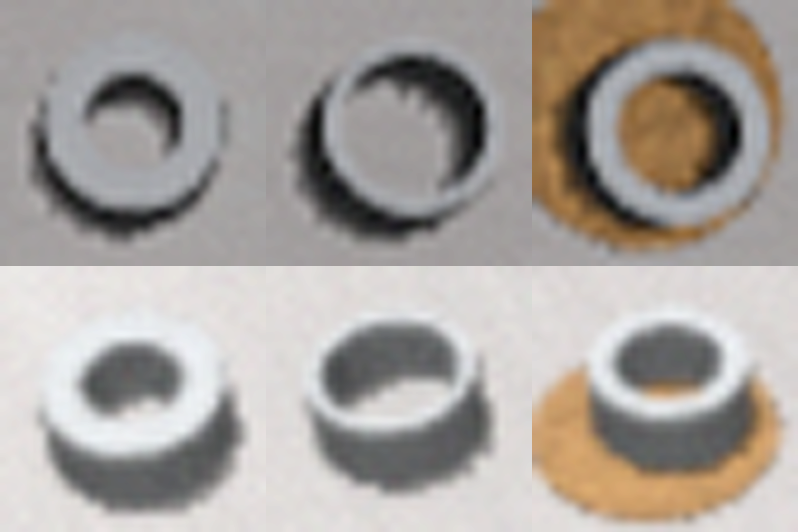

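The three bores are clearly small, large and medium. The mat collar is the medium one (41 mm), so the two-line stop is genuine. Next is the press to about 9–10 N, held for a second.

```bash
python3 - <<'E'
from h import *
z=monitor.sense()['position'][2]
for i in range(8):
    F=monitor.sense()['contact_force'][2]
    if F>8.8: break
    z-=.0003; env.movel([.5768,-.0482,z],velocity=.01); env.hold(.1); st()
for i in range(6): env.hold(.2); st('press')
g=grab('scene','s4')
cv2.imwrite('pics/p4.png',cv2.resize(cv2.imread('pics/s4.png')[150:225,190:275],None,fx=8,fy=8,interpolation=cv2.INTER_CUBIC))
E
```

```text
8.47 [ 0.577  -0.0482  0.081 ] F [-2.14  0.32  6.17] gap 0.712
 8.82 [ 0.577  -0.0482  0.0808] F [-3.29  1.7   6.21] gap 0.711
 9.17 [ 0.577  -0.0482  0.0806] F [-2.71  0.22  7.06] gap 0.712
 9.52 [ 0.5771 -0.0482  0.0805] F [-1.61  0.57  8.15] gap 0.711
 9.87 [ 0.5771 -0.0482  0.0803] F [-2.08  0.12  9.38] gap 0.714
press 10.07 [ 0.5771 -0.0482  0.0803] F [-3.7  -0.05  9.79] gap 0.706
press 10.27 [ 0.5771 -0.0482  0.0803] F [-2.15  1.32  9.52] gap 0.71
press 10.47 [ 0.5771 -0.0482  0.0803] F [-2.95  0.32  9.06] gap 0.711
press 10.67 [ 0.5771 -0.0482  0.0803] F [-2.19  1.13 10.28] gap 0.709
press 10.87 [ 0.5771 -0.0482  0.0803] F [-3.23  0.59  8.93] gap 0.71
press 11.07 [ 0.5771 -0.0482  0.0803] F [-1.55  0.75  9.7 ] gap 0.707
```

View pics/p4.png

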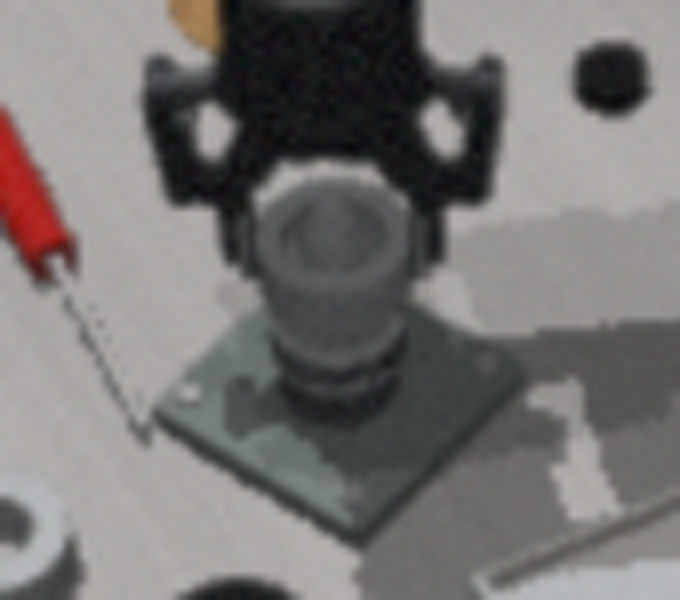

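The collar sits level at about 9.5 N for over 1 s, and the sink (0.5 mm per 3 N) matches the spring. Now I'll measure tray two, lift off and carry.

```bash
python3 - <<'E'
from h import *
gs=np.load('cal.npy',allow_pickle=True).item()
C=[]
for n,(x,y,w,h) in dict(top=(210,160,55,50),scene=(243,205,58,50)).items():
    g=gs[n];f=cv2.resize(g['frame'][y:y+h,x:x+w],None,fx=8,fy=8,interpolation=cv2.INTER_CUBIC).astype(int)
    m=((f[...,2]-f[...,0])>=4).astype(np.uint8);m=cv2.morphologyEx(m,cv2.MORPH_OPEN,np.ones((15,15)));m=cv2.morphologyEx(m,cv2.MORPH_CLOSE,np.ones((25,25)))
    cs,_=cv2.findContours(m,cv2.RETR_EXTERNAL,cv2.CHAIN_APPROX_NONE);c=max(cs,key=cv2.contourArea)
    P=np.array([ray(g,(p[0]+.5)/8-.5+x,(p[1]+.5)/8-.5+y,.006)[:2] for p in cv2.convexHull(c)[:,0]])
    r=cv2.minAreaRect((P*1000).astype(np.float32));print(n,r)
E
```

```text
top ((528.459228515625, 116.95826721191406), (98.11919403076172, 98.5611801147461), 89.00541687011719)
scene ((530.7741088867188, 119.54811096191406), (93.83544158935547, 99.6655044555664), 88.33334350585938)
```

Tray two: centre (0.5295, 0.118), inside size about 98 mm as stated. Lifting off and carrying over.

```bash
python3 - <<'E'
from h import *
p=monitor.sense()['position']
env.movel([p[0],p[1],.15],velocity=.06,guard=10);st()
env.movel([.5768,-.0482,.175],velocity=.15);st()
env.movel([.5295,.118,.175],velocity=.2)
env.movel([.5295,.118,.03],velocity=.15);st()
env.hold(.2)
print(env.movel([.5295,.118,.0065],velocity=.03,guard=4));st()
g=grab('scene','s5')
cv2.imwrite('pics/p5.png',cv2.resize(cv2.imread('pics/s5.png')[180:255,225:310],None,fx=8,fy=8,interpolation=cv2.INTER_CUBIC))
E
```

```text
11.44 [ 0.5767 -0.0481  0.0828] F [-0.17  0.76 -1.16] gap 0.712
 12.21 [ 0.5763 -0.048   0.1739] F [-0.95 -0.34 -1.3 ] gap 0.711
 14.34 [0.5301 0.1179 0.0308] F [ 1.18  0.88 -1.07] gap 0.713
True
 15.21 [0.5293 0.118  0.0091] F [-0.93  0.01  7.03] gap 0.715
```

View pics/p5.png

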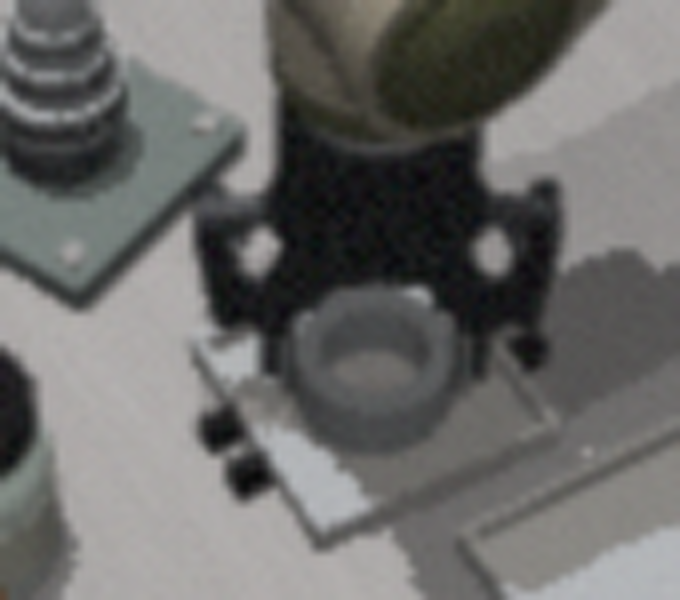

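The collar is on the floor of the two-bar tray (contact at bottom ≈ 4–5 mm). Release and withdraw.

```bash
python3 - <<'E'
from h import *
env.release();st()
env.movel([.5295,.118,.12],velocity=.12);st()
env.reach([.40,-.15,.25],quat(np.radians(-30)))
g=grab('scene','s6');grab('top','t6')
a=cv2.imread('pics/s6.png')[125:305,145:365];b=cv2.imread('pics/t6.png')[100:240,135:400]
cv2.imwrite('pics/p6.png',np.hstack([cv2.resize(a,None,fx=1.9,fy=1.9),cv2.copyMakeBorder(cv2.resize(b,(370,196)),0,146,0,0,0)]))
H=cv2.cvtColor(g['frame'],cv2.COLOR_RGB2HSV);u=cv2.resize(g['frame'][213:245,255:290],None,fx=20,fy=20,interpolation=cv2.INTER_CUBIC)
cv2.imwrite('pics/p7.png',cv2.cvtColor(u,cv2.COLOR_RGB2BGR))
print(proj(g,[.5295,.118,.034]))
E
```

```text
15.63 [0.5288 0.118  0.0085] F [-0.65 -0.53  0.46] gap 0.995
 16.71 [0.5291 0.118  0.1193] F [0.38 0.5  0.14] gap 0.996
[271.09860213 222.93090965]
```

View pics/p6.png

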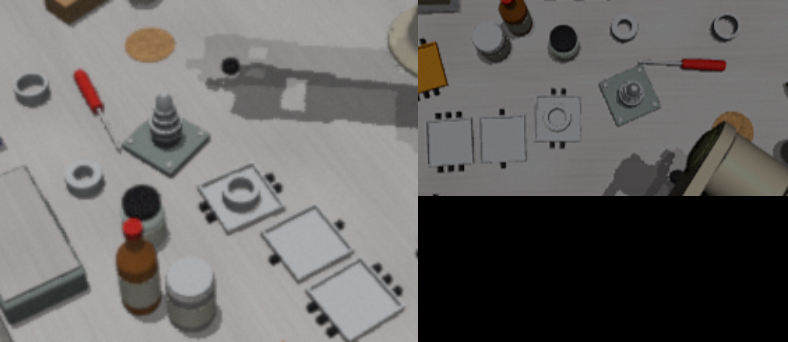

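View pics/p7.png

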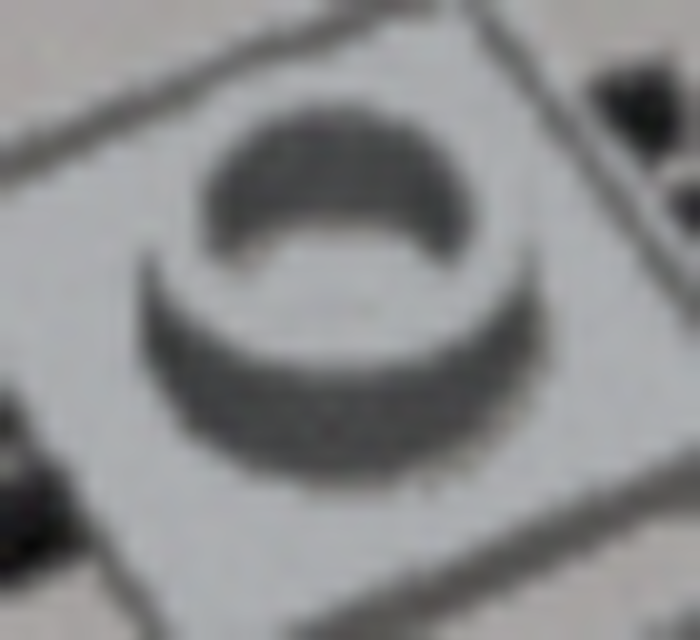

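The collar lies flat and centred in the two-bar tray (scene ≈ (271.5,226)). The other collars and bystanders look unmoved, the mat is empty and the arm is clear.

```bash
python3 -c "
from h import *
st();job.hand_in()"
```

```text
18.04 [ 0.4003 -0.1493  0.2495] F [-0.16 -0.7  -0.5 ] gap 0.999
the job is handed in; nothing more can be done
```

I gauged the collar from the cork mat, laid it in the two-bar tray and handed the job in at 18.0 s on the robot's clock. The hand-in gave no verdict.

- **Gauging:** The collar slid down the spindle in one go without hanging up and stopped with its underside at about 77 mm, the two-line shoulder. I read the step from that height and from the bore: it is the middle one of the three, about 41 mm. I did not read the engraved lines themselves, as the picture is too coarse.
- **Press:** I held about 9 to 10 N for just over a second. The spindle sank about 0.5 mm for 3 N more load, as its spring should. The highest force I saw was 10.3 N.
- **Final checks:** The last pictures show the collar flat, centred and released in the two-bar tray. The mat is empty and the arm touches nothing. The other two collars and the bystanders look unmoved by eye; I did not measure them again. The carton and cup were at or beyond the edge of the final crops, so I did not recheck them.
- **Disagreements:** The two camera views differed by about 2 to 3 mm on the spindle and the tray. That was within what the fit and the placing allowed.

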